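# Set out kiln props by height

## Robot

A 6-joint arm with a two-finger parallel gripper is mounted at the origin on a cart in front of the work surface, level with it; the furniture and walls round the work are solid. World frame = base frame: x ahead of the robot, y to its left, z up, the work surface at z = 0. Lengths are in mm, angles in rad, forces in N, time in s.
With the tool pointing down it reaches from about 275 to 750 mm from the base axis. Payload 10.2 kg.
Tool frame: the origin (TCP) lies midway between the tips of the shut fingers; the grasp point (between the pads) lies 19 mm behind it; z points along the fingers, y is the direction in which the jaws open and shut (so a half turn about z gives the same grasp; the last joint's range is limited). The gripper opens to 85 mm and grips with 20 to 120 N. Pads are 22 mm wide; open, the fingers measure 114 mm over their backs; the gripper's body (76 mm by 85 mm) begins 54 mm behind the grasp point. The pads swing forward as they close: fully open they stand 13 mm farther back than shut.
Start: joints at [0.945, 0.313, 1.498, -0, 1.331, -0.223], TCP at [205.811, 482.984, 231.294] pointing down, gripper open.
Joint ranges: [-2.94, 2.94], [-0.97, 2.17], [0.19, 2.56], [-1.23, 4.37], [0.02, 3.11], [-2.88, 2.88]. Speed limits (rad/s): [2.39, 2.39, 3.01, 3.14, 3.14, 3.14].

## Interface

Orientations are given as a unit quaternion [w, x, y, z].
In Python, from rig import ctrl gives the robot as it stands.
- The arm moves only by the tool carry_out, never from a script. Its argument "plan" is a list of rows, each a list of 3 entries, a list of its own where there are three numbers: the finger opening in mm, from 0 to 85.4, then the shift along the tool's x, y, z in mm, then the turn, a rotation vector about the tool's x, y, z in units of 6 degrees (1.0 is 6 degrees). In form: [[grip, [x, y, z], [ax, ay, az]], ...]. A call has 1 to 20 rows; each row shifts and turns the commanded pose from where the row before left it, along the tool's axes as they then stand; what a row does not reach is not made up. A row lasts 1/12 s, in which the tool goes at most 41.7 mm and 7.16 degrees, less where a joint would pass 70% of its speed; a pose out of reach is approached as far as the arm can. A call with a gripper value outside its range is refused whole. The fingers move at their own pace and stop on an object; "grip_force" is the grip in N (left out, the last holds). Time passes only in rows, so rows that do not move let the fingers close. It gives the time, the measured TCP pose, the force and the opening at its end, in the units of the state.
- ctrl.sense(): the state, without advancing time (a new reading comes with each control period).
- ctrl.capture(name): name is "scene" or "side" or "wrist"; returns a dict with "color" (384x512x3 uint8, blue, green, red), "range_z" (384x512 float32, mm along the optical axis (not along the pixel's ray), 0 where there is no reading), "fx", "fy", "cx", "cy" (pixels), "dist_coeffs" ([k1, k2, p1, p2, k3] as OpenCV has them; the pictures are not rectified), "cam_to_world" (4x4, takes a point from camera to world coordinates); the wrist camera has in their place "tool_from_camera" (4x4, takes a point from camera to tool coordinates, whose origin is the TCP and whose axes are the flange's). Camera axes: x right, y up, looking along -z (the intrinsics and any distortion apply to the point x, -y, -z); pixel columns grow to the right and rows downward; lengths in mm; the calibration is good to about 2 mm. A picture is of the moment at which its call begins: read the wrist's pose just before it.
- ctrl.finish_job(): hands the job in, once; it reports no verdict.
The state is a dict: "time_s": time; "joints": joint angles; "dq": joint speeds; "tau": joint torques, N m; "eef_pos": TCP position; "ee_rot": TCP orientation; "force": force on the tool from outside, world axes, zero at the start; "wrist_torque": the same for the moment, N m; "grip_width": opening from 0.0 (shut) to 1.0 (fully open).
Only numpy, scipy, OpenCV 4.12 (cv2) and the standard library are available. Lean on these libraries where they do the work, as an engineer would, in place of code of your own. Each camera call takes 0.05 s, during which the arm holds its last target.

## Task

Set the four kiln props out on the prop board in order of height for loading the kiln: one standing in the middle of each white disc, the shortest on the disc next to the wooden peg, rising to the tallest at the other end. Set each one down gently and do not drop them or knock any over.

Things in the scene. Friction and masses are not known exactly. Their poses are not given: they have to be found in the camera images.
- prop_40_mid (a point): shortest kiln prop: plain buff ceramic tube standing on end, 38 mm outside diameter, 16 mm bore, 40 mm tall, about 80 g; this point is its centre, half-way up; z is its long axis
- prop_60_mid (a point): second shortest kiln prop: plain buff ceramic tube standing on end, 38 mm outside diameter, 16 mm bore, 60 mm tall, about 120 g; this point is its centre, half-way up; z is its long axis
- prop_80_mid (a point): second tallest kiln prop: plain buff ceramic tube standing on end, 38 mm outside diameter, 16 mm bore, 80 mm tall, about 160 g; this point is its centre, half-way up; z is its long axis
- prop_100_mid (a point): tallest kiln prop: plain buff ceramic tube standing on end, 38 mm outside diameter, 16 mm bore, 100 mm tall, about 200 g; this point is its centre, half-way up; z is its long axis
- disc_1_top (a point): white plaster disc, 58 mm across, fixed on the prop board, its top 5 mm above the board and 17 mm above the bench; this point is the middle of its top; disc 1 of the row of four, counted along the row's +y (78 mm from one centre to the next); y runs along the row, x across it, z up. The board is 76 mm wide across the row and 384 mm long
- disc_2_top (a point): white plaster disc, 58 mm across, fixed on the prop board, its top 5 mm above the board and 17 mm above the bench; this point is the middle of its top; disc 2 of the row of four, counted along the row's +y (78 mm from one centre to the next); y runs along the row, x across it, z up. The board is 76 mm wide across the row and 384 mm long
- disc_3_top (a point): white plaster disc, 58 mm across, fixed on the prop board, its top 5 mm above the board and 17 mm above the bench; this point is the middle of its top; disc 3 of the row of four, counted along the row's +y (78 mm from one centre to the next); y runs along the row, x across it, z up. The board is 76 mm wide across the row and 384 mm long
- disc_4_top (a point): white plaster disc, 58 mm across, fixed on the prop board, its top 5 mm above the board and 17 mm above the bench; this point is the middle of its top; disc 4 of the row of four, counted along the row's +y (78 mm from one centre to the next); y runs along the row, x across it, z up. The board is 76 mm wide across the row and 384 mm long
- peg: turned dark wooden peg, 24 mm across and 39 mm high, fixed on one end of the prop board, in line with the discs and 53 mm beyond the centre of the disc nearest to it (the other end of the board has a flat pale metal plate with two screws); which end it is on changes; origin: centre of its underside, on the board's top 12 mm above the bench
Mind the look-alikes: they are no part of the job. Leave any blue look-alike of the part that bears prop_100_mid alone. Leave any blue look-alike of the part that bears prop_80_mid alone.

How it is judged:
By the outcome, as a careful person would: the job done as asked, in the order asked, and still so for the second after the job is handed in, with the robot touching nothing.
It also fails if it takes over 93 s, if anything falls off the work surface, if the arm or the gripper's body presses on something with over 40 N, if the wrist force passes 120 N, or if a joint passes its speed limit or range.

## Working session

There is one attempt and no reset: what is moved stays moved. The work goes in short steps, Python scripts to look and compute and a tool call to move; the robot and the scene stay as the last step left them, time stands still between calls to the robot, and variables do not carry over. Pictures are saved under pics/ and viewed, and the job is handed in when it is done.

Besides the shell and the picture viewer there is one more tool, called after ">>>" by a JSON object that holds its "name" and its "arguments". carry_out: Moves the arm, as the interface text tells. Its arguments: {"type":"object","properties":{"plan":{"type":"array"},"grip_force":{"type":"number"}},"required":["plan"]}

```bash
ls; mkdir -p pics; python3 - <<'E'
from rig import ctrl
import cv2, numpy as np
print(ctrl.sense())
for n in ("scene","side","wrist"):
    c=ctrl.capture(n); cv2.imwrite(f"pics/{n}0.png",c["color"])
    np.savez(f"pics/{n}0.npz",**c)
    print(n,c["fx"],c["fy"],c["cx"],c["cy"],c["dist_coeffs"]); print(np.round(c.get("cam_to_world",c.get("tool_from_camera")),3))
E
```

```text
pics
{'time_s': 0.0, 'joints': array([ 9.44607390e-01,  3.13466433e-01,  1.49842606e+00,  1.99034929e-05,
        1.33098433e+00, -2.23418817e-01]), 'dq': array([ 0.00074184,  0.00103582,  0.00013569,  0.00013969, -0.00130519,
        0.00031921]), 'tau': array([ 1.36968396e-03, -4.12268436e+01, -2.59742242e+01, -1.06070393e-04,
        4.07300729e-03,  4.25013070e-05]), 'eef_pos': array([205.65032875, 482.77665638, 230.73080999]), 'ee_rot': array([-2.73437929e-04,  2.00028871e-01,  9.79789793e-01, -5.81035566e-04]), 'force': array([-0.6916815 , -0.10953592, -0.23720201]), 'wrist_torque': array([0.02202549, 0.0236377 , 0.02660588]), 'grip_width': 0.9981995927794665}
scene 376.21766310728174 376.21766310728174 251.94866618425866 187.08024504841848 [0.03073438 0.         0.         0.         0.        ]
[[ 8.74000e-01  3.28000e-01 -3.58000e-01  1.38752e+02]
 [-4.85000e-01  6.04000e-01 -6.32000e-01 -6.81150e+02]
 [ 9.00000e-03  7.26000e-01  6.87000e-01  8.04771e+02]
 [ 0.00000e+00  0.00000e+00  0.00000e+00  1.00000e+00]]
side 374.09030278761026 374.09030278761026 256.5946823826436 189.07069827284525 [-0.06805014  0.          0.          0.          0.        ]
[[ 1.00000e+00 -1.40000e-02 -1.40000e-02  4.93336e+02]
 [-2.00000e-03  6.09000e-01 -7.93000e-01 -8.18119e+02]
 [ 1.90000e-02  7.93000e-01  6.09000e-01  7.07545e+02]
 [ 0.00000e+00  0.00000e+00  0.00000e+00  1.00000e+00]]
wrist 292.56825665080567 292.56825665080567 258.61472356877687 187.1107829985388 [-0.0066932  0.         0.         0.         0.       ]
[[-1.00000e-03  9.59000e-01  2.84000e-01  7.25800e+01]
 [ 1.00000e+00  1.00000e-03 -0.00000e+00 -1.16900e+00]
 [-1.00000e-03  2.84000e-01 -9.59000e-01 -1.41426e+02]
 [ 0.00000e+00  0.00000e+00  0.00000e+00  1.00000e+00]]
```

View pics/scene0.png

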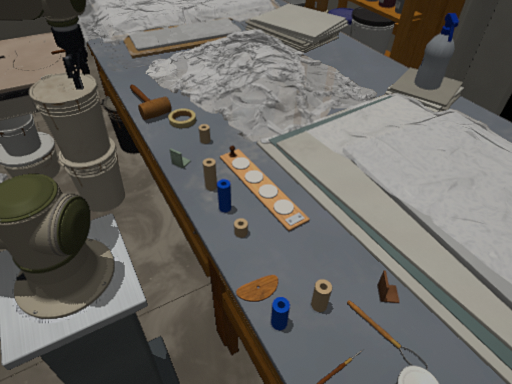

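View pics/side0.png

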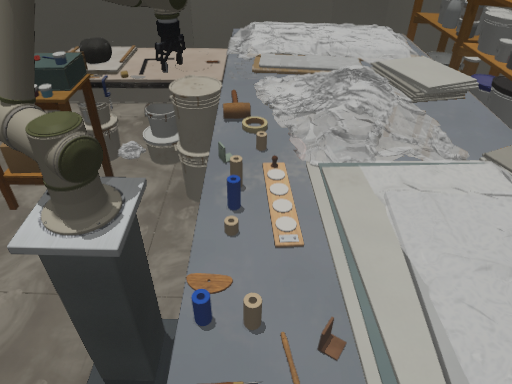

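View pics/wrist0.png

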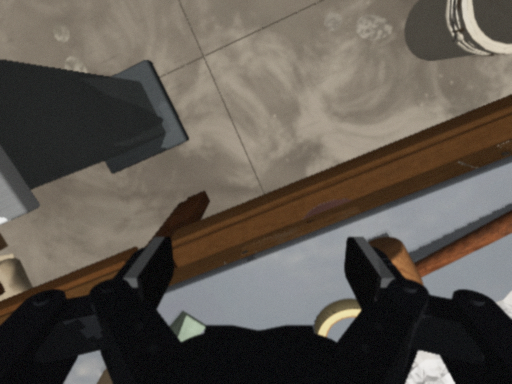

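Candidates (scene px): buff tubes at (204,133), (210,174), (241,227) and (321,295). Blue look-alikes to leave alone are at (224,195) and (280,313). The peg is at (232,152), the far end of the board, and the metal plate is at (294,219). Next I'll measure them.

```bash
cat > h.py <<'E'
import numpy as np, cv2
def load(n):
    return dict(np.load(f"pics/{n}.npz"))
def rays(c,uv,M=None):
    K=np.array([[c["fx"],0,c["cx"]],[0,c["fy"],c["cy"]],[0,0,1]],float)
    p=cv2.undistortPoints(np.asarray(uv,float).reshape(-1,1,2),K,np.asarray(c["dist_coeffs"],float)).reshape(-1,2)
    d=np.c_[p[:,0],-p[:,1],-np.ones(len(p))]
    M=c["cam_to_world"] if M is None else M
    return M[:3,3],d@M[:3,:3].T
def onplane(c,uv,z,M=None):
    o,d=rays(c,uv,M); t=(z-o[2])/d[:,2]; return o+d*t[:,None]
def cloud(c,M=None):
    h,w=c["range_z"].shape
    u,v=np.meshgrid(np.arange(w),np.arange(h))
    o,d=rays(c,np.c_[u.ravel(),v.ravel()],M)
    P=(o+d*c["range_z"].reshape(-1,1)).reshape(h,w,3)
    P[c["range_z"]<=0]=np.nan
    return P
E
python3 - <<'E'
from h import *
seeds={"scene0":[(204,133),(210,174),(241,227),(321,295),(224,195),(280,313)],"side0":[(262,141),(236,170),(231,226),(253,311),(234,192),(202,307)]}
for n,s in seeds.items():
    c=load(n);P=cloud(c)
    hsv=cv2.cvtColor(c["color"],cv2.COLOR_BGR2HSV)
    for u,v in s:
        print(n,(u,v),c["color"][v,u],hsv[v,u],np.round(P[v,u]))
        x=P[v,u]
        d=np.hypot(P[...,0]-x[0],P[...,1]-x[1]); m=(d<60)&(P[...,2]>12)
        k,l=cv2.connectedComponents(m.astype(np.uint8)); m=l==l[v,u]
        zt=np.nanpercentile(P[m][:,2],97); t=m&(P[...,2]>zt-6)
        Q=P[t]; 
        cc,r=cv2.minEnclosingCircle(Q[:,:2].astype(np.float32))
        print("   npx",m.sum(),"top",round(zt,1),"n",t.sum(),"mean",Q[:,:2].mean(0).round(1),"circ",np.round(cc,1),round(r,1))
    img=cv2.resize(c["color"][110:330,180:340] if n[1]=='c' else c["color"][110:340,180:320],None,fx=3.5 if 0 else 2.6,fy=2.6,interpolation=cv2.INTER_CUBIC)
    cv2.imwrite(f"pics/{n}_crop.png",img)
    # discs: white, z 10..25
    m=((hsv[...,1]<40)&(hsv[...,2]>150)&(P[...,2]>5)&(P[...,2]<30)&(P[...,0]<700)).astype(np.uint8)
    cs,_=cv2.findContours(m,cv2.RETR_EXTERNAL,cv2.CHAIN_APPROX_NONE)
    for k in cs:
        if 60<cv2.contourArea(k)<600:
            W=onplane(c,k[:,0].astype(float),17.)
            e=cv2.fitEllipse(W[:,:2].astype(np.float32)); print("disc px",k[:,0].mean(0).round(),np.round(e[0],1),np.round(e[1],1))
E
```

```text
scene0 (204, 133) [39 52 61] [18 92 61] [519. 331.  48.]
   npx 184 top 63.4 n 61 mean [523.6 346.8] circ [524.3 347.7] 20.0
scene0 (210, 174) [39 52 61] [18 92 61] [440. 103.  70.]
   npx 353 top 101.6 n 85 mean [443.2 118.6] circ [444.1 120.3] 18.9
scene0 (241, 227) [116 153 179] [ 18  90 179] [ 436. -100.   42.]
   npx 204 top 41.9 n 109 mean [439.3 -87.5] circ [438.9 -86.8] 19.7
scene0 (321, 295) [37 49 57] [18 89 57] [ 485. -378.   75.]
   npx 469 top 82.0 n 183 mean [ 499.2 -366.4] circ [ 500.2 -365.3] 19.5
scene0 (224, 195) [58 23  6] [110 229  58] [435.  -1.  75.]
   npx 388 top 101.8 n 97 mean [441.6  16.3] circ [442.2  17. ] 20.6
scene0 (280, 313) [65 25  5] [110 235  65] [ 384. -372.   77.]
   npx 486 top 82.4 n 205 mean [ 395.1 -359. ] circ [ 395.3 -358.8] 19.0
disc px [294. 218.] [ 591.2 -125. ] [23.9 60.1]
disc px [283. 206.] [589.3 -70.1] [51.9 52.7]
disc px [268. 190.] [583.6   8. ] [49.7 53. ]
disc px [254. 176.] [578.3  85.7] [49.  53.5]
disc px [240. 163.] [572.2 164. ] [48.6 52.3]
disc px [295. 176.] [690.3 110.8] [ 13.2 437.3]
disc px [160.  68.] [570.5 926.8] [1
[... 511 characters left out ...]
5.2] 19.1
side0 (234, 192) [74 43 34] [113 138  74] [445.  -1.  68.]
   npx 407 top 100.6 n 86 mean [441.7  15.6] circ [442.   16.9] 18.7
side0 (202, 307) [72 40 31] [113 145  72] [ 398. -376.   70.]
   npx 554 top 81.9 n 203 mean [ 393.8 -358.5] circ [ 391.7 -357.7] 19.9
disc px [288. 238.] [ 593.1 -125. ] [26.5 61.1]
disc px [286. 223.] [587.6 -69.8] [53.6 54.8]
disc px [ 55. 223.] [-43.9 -78.2] [ 37.6 150. ]
disc px [282. 205.] [581.6   7.5] [53.1 54.3]
disc px [278. 188.] [575.7  85.4] [53.4 54.2]
disc px [276. 174.] [570.3 163.7] [51.9 54.8]
disc px [316. 194.] [ 625.1 -112.4] [143.5 949.8]
disc px [273.  87.] [592.2 888.4] [154.7 312.8]
disc px [234.  42.] [ 374.6 1630. ] [ 52.4 395.1]
```

View pics/scene0_crop.png

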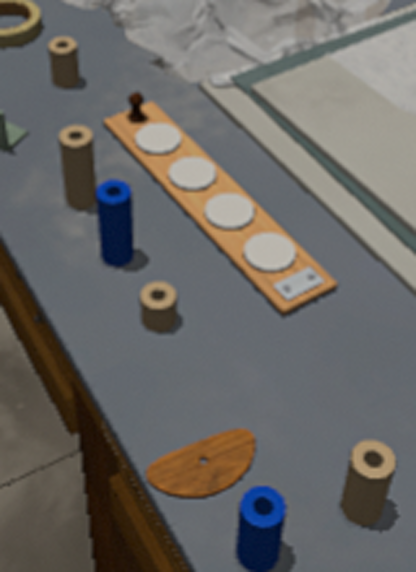

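>>> {"name": "carry_out", "arguments": {"plan": [[85,[0,0,0],[0,0,1.0]],[85,[0,0,0],[0,0,1.0]],[85,[0,0,0],[0,0,1.0]],[85,[0,0,0],[0,0,1.0]],[85,[0,0,0],[0,0,1.0]],[85,[0,0,0],[0,0,1.0]],[85,[0,0,0],[0,0,1.1]],[85,[0,0,0],[0,0,1.1]],[85,[0,0,0],[0,0,1.1]],[85,[0,0,0],[0,0,1.1]],[85,[0,0,0],[0,0,0]]], "grip_force": 40}}

```text
time_s: 1.07
eef_pos: [205.7, 482.9, 231.1]
ee_rot: [0.0, 0.68, 0.733, -0.0]
force: [0.4, 0.4, -0.3]
grip_width: 0.993
```

The crop shows four plain buff tubes and two blue ones. The dark peg is at crop (137,105), the far +y end of the board, and the metal plate is at (298,285). So the disc at (571,164) takes the 40 and the disc at (588,-70) takes the 100.

```bash
cat >> h.py <<'E'
from scipy.spatial.transform import Rotation as R
def pose(s):
    q=s["ee_rot"]; return R.from_quat([q[1],q[2],q[3],q[0]]).as_matrix(), np.array(s["eef_pos"])
def delta(s,t):
    r,p=pose(s); return np.round(r.T@(np.array(t,float)-p),1)
E
python3 - <<'E'
from h import *
from rig import ctrl
s=ctrl.sense(); print(delta(s,(439.5,-87,150)))
c=load("scene0");P=cloud(c)
for n,(x,y) in {"60":(524.5,346),"100":(444,119)}.items():
    d=np.hypot(P[...,0]-x,P[...,1]-y);m=(d>28)&(d<100)&(P[...,2]>20)
    i=np.argwhere(m)[::6]
    print(n,[(tuple(a[::-1]),tuple(np.round(P[tuple(a)]-[x,y,0]).astype(int))) for a in i])
E
```

```text
[-585.8  190.5   81.2]
60 []
100 [((np.int64(222), np.int64(179)), (np.int64(4), np.int64(-84), np.int64(101))), ((np.int64(222), np.int64(180)), (np.int64(2), np.int64(-87), np.int64(100))), ((np.int64(218), np.int64(181)), (np.int64(-10), np.int64(-87), np.int64(102))), ((np.int64(224), np.int64(181)), (np.int64(5), np.int64(-94), np.int64(101))), ((np.int64(219), np.int64(182)), (np.int64(-9), np.int64(-93), np.int64(102))), ((np.int64(225), np.int64(182)), (np.int64(6), np.int64(-98), np.int64(100))), ((np.int64(222), np.int64(183)), (np.int64(0), np.int64(-92), np.int64(94))), ((np.int64(219), np.int64(184)), (np.int64(-12), np.int64(-97), np.int64(99))), ((np.int64(221), np.int64(185)), (np.int64(-3), np.int64(-91), np.int64(87)))]
```

>>> {"name": "carry_out", "arguments": {"plan": [[85,[-20,6,0],[0,0,0]],[85,[-32,10.5,0],[0,0,0]],[85,[-32,10.5,0],[0,0,0]],[85,[-32,10.5,0],[0,0,0]],[85,[-32,10.5,0],[0,0,0]],[85,[-32,10.5,0],[0,0,0]],[85,[-32,10.5,0],[0,0,0]],[85,[-32,10.5,0],[0,0,0]],[85,[-32,10.5,0],[0,0,0]],[85,[-32,10.5,0],[0,0,0]],[85,[-32,10.5,0],[0,0,0]],[85,[-32,10.5,0],[0,0,0]],[85,[-32,10.5,5],[0,0,0]],[85,[-32,10.5,5],[0,0,0]],[85,[-32,10.5,5],[0,0,0]],[85,[-32,10.5,10],[0,0,0]],[85,[-32,10.5,10],[0,0,0]],[85,[-32,10.5,15],[0,0,0]],[85,[-22,6,15],[0,0,0]],[85,[0,0,0],[0,0,0]]]}}

```text
time_s: 2.73
eef_pos: [441.8, -89.1, 163.7]
ee_rot: [-0.002, 0.679, 0.735, -0.001]
force: [-1.1, -0.0, -0.3]
grip_width: 0.997
```

```bash
cat > look.py <<'E'
from h import *
from rig import ctrl
import sys
def wlook(name,x,y,z,rad=45):
    s=ctrl.sense(); c=ctrl.capture("wrist"); r,p=pose(s)
    T=np.eye(4);T[:3,:3]=r;T[:3,3]=p
    M=T@np.array(c["tool_from_camera"]); c["cam_to_world"]=M
    cv2.imwrite(f"pics/{name}.png",c["color"]); np.savez(f"pics/{name}.npz",**c)
    P=cloud(c); d=np.hypot(P[...,0]-x,P[...,1]-y); m=(d<rad)&(abs(P[...,2]-z)<6)
    k,l,st,ce=cv2.connectedComponentsWithStats(m.astype(np.uint8))
    if k>1:
        i=1+np.argmax(st[1:,4]); m=l==i; Q=P[m]; hull=cv2.minEnclosingCircle(Q[:,:2].astype(np.float32))
        e=cv2.fitEllipse(cv2.convexHull(Q[:,:2].astype(np.float32)))
        print("px",ce[i].round(),"n",st[i,4],"z",np.median(Q[:,2]).round(1),"circ",np.round(hull[0],1),round(hull[1],1),"ell",np.round(e[0],1),np.round(e[1],1))
    print("tcp",p.round(1),"t",s["time_s"],"F",np.round(s["force"],1)); return s
E
python3 - <<'E'
from look import *
s=wlook("w1",439.5,-87,40); print(delta(s,(439.5,-87,8)))
E
```

```text
px [257. 176.] n 1017 z 38.7 circ [438.5 -86.5] 19.0 ell [438.5 -86.6] [37.2 37.5]
tcp [441.8 -89.1 163.7] t 2.7333 F [-1.1 -0.  -0.3]
[  2.1  -1.6 155.7]
```

View pics/w1.png

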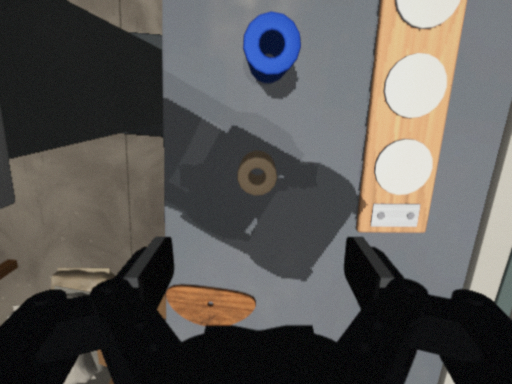

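The wrist view shows the 40 mm prop at px (257,176), with the discs at (404,166) and (416,86). The cameras agree to within 1 mm, so I'm descending.

>>> {"name": "carry_out", "arguments": {"plan": [[85,[2.4,-2.1,15],[0,0,0]],[85,[0,0,25],[0,0,0]],[85,[0,0,25],[0,0,0]],[85,[0,0,25],[0,0,0]],[85,[0,0,20],[0,0,0]],[85,[0,0,15],[0,0,0]],[85,[0,0,12],[0,0,0]],[85,[0,0,10],[0,0,0]],[85,[0,0,7],[0,0,0]],[85,[0,0,0],[0,0,0]],[85,[0,0,0],[0,0,0]]]}}

```text
time_s: 3.7
eef_pos: [439.8, -83.6, 12.7]
ee_rot: [0.0, 0.678, 0.735, 0.0]
force: [0.2, -0.4, 0.3]
grip_width: 0.991
```

>>> {"name": "carry_out", "arguments": {"plan": [[50,[0,0,0],[0,0,0]],[44,[0,0,0],[0,0,0]],[40,[0,0,0],[0,0,0]],[36,[0,0,0],[0,0,0]],[32,[0,0,0],[0,0,0]],[30,[0,0,0],[0,0,0]],[30,[0,0,0],[0,0,0]],[30,[0,0,0],[0,0,0]],[30,[0,0,0],[0,0,0]],[30,[0,0,0],[0,0,0]]]}}

```text
time_s: 4.53
eef_pos: [439.8, -84.0, 12.9]
ee_rot: [0.0, 0.679, 0.734, 0.0]
force: [-2.3, 0.8, 7.1]
grip_width: 0.437
```

```bash
python3 - <<'E'
from look import *
s=ctrl.sense();print(pose(s)[1],s["force"],s["grip_width"]*85.4)
c=load("w1");hsv=cv2.cvtColor(c["color"],cv2.COLOR_BGR2HSV)
m=((hsv[...,1]<60)&(hsv[...,2]>140)).astype(np.uint8)
cs,_=cv2.findContours(m,cv2.RETR_EXTERNAL,cv2.CHAIN_APPROX_NONE)
for k in cs:
    if 1200<cv2.contourArea(k)<6000:
        W=onplane(c,k[:,0].astype(float),17.)
        e=cv2.fitEllipse(W[:,:2].astype(np.float32)); print("disc px",k[:,0].mean(0).round(),np.round(e[0],1),np.round(e[1],1))
E
```

```text
[439.79665537 -84.01433077  12.89074304] [-2.33171717  0.8441507   7.07346434] 37.35264061684265
disc px [403. 166.] [585.2 -70.5] [56.6 57. ]
disc px [498. 220.] [ 703.9 -152.3] [ 31.9 206.6]
disc px [415.  85.] [579.6   6.8] [56.7 56.9]
disc px [427.  10.] [575.4  68.2] [22.7 57. ]
```

>>> {"name": "carry_out", "arguments": {"plan": [[30,[0,0,-4],[0,0,0]],[30,[0,0,-12],[0,0,0]],[30,[0,0,-25],[0,0,0]],[30,[0,0,-30],[0,0,0]],[30,[0,0,-30],[0,0,0]],[30,[0,0,-30],[0,0,0]],[30,[0,0,-25],[0,0,0]],[30,[10,6,-12],[0,0,0]],[30,[24,15,0],[0,0,0]],[30,[26,16,0],[0,0,0]],[30,[26,16,0],[0,0,0]],[30,[26,16,0],[0,0,0]],[30,[26,16,0],[0,0,0]],[30,[26,16,0],[0,0,0]],[30,[26,16,0],[0,0,0]],[30,[24,12,0],[0,0,0]],[30,[16,6,0],[0,0,0]],[30,[8,3,0],[0,0,0]],[30,[0,0,0],[0,0,0]],[30,[0,0,0],[0,0,0]]]}}

```text
time_s: 6.2
eef_pos: [558.1, 163.7, 180.2]
ee_rot: [-0.0, 0.679, 0.735, -0.0]
force: [-0.5, -0.1, -1.4]
grip_width: 0.439
```

>>> {"name": "carry_out", "arguments": {"plan": [[30,[0,0,0],[0,0,0]],[30,[0,0,0],[0,0,0]],[30,[0,0,0],[0,0,0]]]}}

```text
time_s: 6.45
eef_pos: [558.4, 163.3, 180.5]
ee_rot: [0.0, 0.679, 0.734, -0.0]
force: [-0.0, -0.1, -0.9]
grip_width: 0.442
```

```bash
cat >> look.py <<'E'
def discs(name):
    c=load(name);hsv=cv2.cvtColor(c["color"],cv2.COLOR_BGR2HSV)
    m=((hsv[...,1]<60)&(hsv[...,2]>130)).astype(np.uint8)
    cs,_=cv2.findContours(m,cv2.RETR_EXTERNAL,cv2.CHAIN_APPROX_NONE)
    for k in cs:
        if 1200<cv2.contourArea(k)<9000:
            W=onplane(c,k[:,0].astype(float),17.)
            e=cv2.fitEllipse(W[:,:2].astype(np.float32)); print("disc px",k[:,0].mean(0).round(),np.round(e[0],1),np.round(e[1],1))
E
python3 - <<'E'
from look import *
s=wlook("w2",571,164,17); discs("w2"); print(s["ee_rot"],delta(s,(571,166.5,60)))
E
```

```text
px [269. 169.] n 3200 z 15.4 circ [570.9 164.2] 44.7 ell [570.4 164.3] [82.1 91.1]
tcp [558.4 163.3 180.5] t 6.45 F [-0.  -0.1 -0.9]
disc px [117.  44.] [413.4 274.9] [37.4 51.7]
[ 7.67742527e-05  6.79071756e-01  7.34071893e-01 -8.51006824e-07] [  2.2  12.8 120.5]
```

View pics/w2.png

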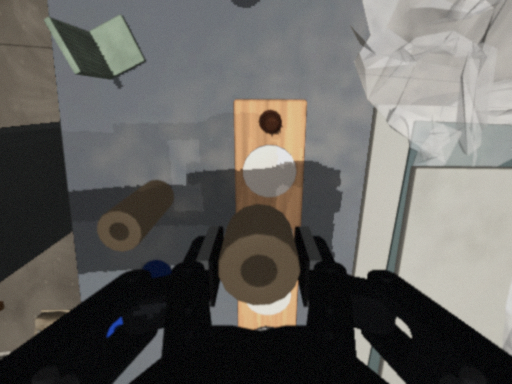

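The disc nearest the peg is at px (269,171), half in shadow, with the peg at (270,122). The held prop's top shows at (259,270). Next I'll measure the disc and where the prop sits in the grip.

```bash
cat >> look.py <<'E'
def disc_at(name,x,y,z=17):
    c=load(name);P=cloud(c);hsv=cv2.cvtColor(c["color"],cv2.COLOR_BGR2HSV)
    d=np.hypot(P[...,0]-x,P[...,1]-y)
    m=((d<38)&(abs(P[...,2]-z)<12)&(hsv[...,1]<70)).astype(np.uint8)
    # board surround is saturated wood
    m=cv2.morphologyEx(m,cv2.MORPH_CLOSE,np.ones((3,3)))
    k,l,st,ce=cv2.connectedComponentsWithStats(m); i=1+np.argmax(st[1:,4]); m=(l==i).astype(np.uint8)
    cs,_=cv2.findContours(m,cv2.RETR_EXTERNAL,cv2.CHAIN_APPROX_NONE); k=max(cs,key=len)
    W=onplane(c,cv2.convexHull(k)[:,0].astype(float),z)
    e=cv2.fitEllipse(W[:,:2].astype(np.float32)); print("disc",ce[i].round(),np.round(e[0],1),np.round(e[1],1))
def held(name,h):
    # top of held prop in tool coords
    c=load(name); P=cloud(c,np.array(c["tool_from_camera"]))
    hsv=cv2.cvtColor(c["color"],cv2.COLOR_BGR2HSV)
    m=((abs(P[...,0])<45)&(abs(P[...,1])<22)&(P[...,2]<30)&(P[...,2]>-120)&(hsv[...,1]>60)&(hsv[...,2]>40))
    Q=P[m]; zt=np.percentile(Q[:,2],4); T=Q[Q[:,2]<zt+4]
    print("held n",m.sum(),"top z",zt.round(1),"mean",T.mean(0).round(1),"circ",[np.round(a,1) for a in cv2.minEnclosingCircle(T[:,:2].astype(np.float32))])
E
python3 - <<'E'
from look import *
disc_at("w2",571,164); held("w2",40)
E
```

```text
disc [269. 170.] [568.8 163. ] [57.  57.5]
held n 6459 top z -26.6 mean [ -0.3  -0.7 -26.4] circ [array([-2.2, -0.9]), np.float64(19.1)]
```

>>> {"name": "carry_out", "arguments": {"plan": [[30,[1.3,6,0],[0,0,0]],[30,[0,5.6,10],[0,0,0]],[30,[0,0,20],[0,0,0]],[30,[0,0,25],[0,0,0]],[30,[0,0,25],[0,0,0]],[30,[0,0,20],[0,0,0]],[30,[0,0,15],[0,0,0]],[30,[0,0,10],[0,0,0]],[30,[0,0,8],[0,0,0]],[30,[0,0,6],[0,0,0]],[30,[0,0,4],[0,0,0]],[30,[0,0,3],[0,0,0]],[30,[0,0,0],[0,0,0]],[30,[0,0,0],[0,0,0]],[30,[0,0,0],[0,0,0]]]}}

```text
time_s: 7.75
eef_pos: [570.2, 166.4, 34.8]
ee_rot: [0.0, 0.679, 0.734, 0.0]
force: [-0.3, -0.2, -0.5]
grip_width: 0.445
```

>>> {"name": "carry_out", "arguments": {"plan": [[30,[-0.8,-0.2,1],[0,0,0]],[30,[0,0,1],[0,0,0]],[30,[0,0,1],[0,0,0]],[30,[0,0,1],[0,0,0]],[30,[0,0,0.5],[0,0,0]],[30,[0,0,0.3],[0,0,0]],[30,[0,0,0],[0,0,0]],[30,[0,0,0],[0,0,0]]]}}

```text
time_s: 8.42
eef_pos: [569.8, 165.6, 30.0]
ee_rot: [0.0, 0.679, 0.734, 0.0]
force: [-2.1, -0.9, 6.5]
grip_width: 0.444
```

Contact shows a 6.5 N upward force at z = 30.0, as expected. I'll release it gently.

>>> {"name": "carry_out", "arguments": {"plan": [[40,[0,0,0],[0,0,0]],[44,[0,0,0],[0,0,0]],[50,[0,0,0],[0,0,0]],[60,[0,0,0],[0,0,0]],[72,[0,0,0],[0,0,0]],[85,[0,0,0],[0,0,0]],[85,[0,0,-2],[0,0,0]],[85,[0,0,-10],[0,0,0]],[85,[0,0,-20],[0,0,0]],[85,[0,0,-30],[0,0,0]],[85,[0,0,-30],[0,0,0]],[85,[0,0,-30],[0,0,0]],[85,[0,0,-30],[0,0,0]],[85,[0,0,-10],[0,0,0]],[85,[0,0,0],[0,0,0]],[85,[0,0,0],[0,0,0]],[85,[0,0,0],[0,0,0]]]}}

```text
time_s: 9.83
eef_pos: [569.1, 165.5, 189.9]
ee_rot: [-0.001, 0.679, 0.734, -0.001]
force: [0.6, 0.8, 0.2]
grip_width: 0.993
```

```bash
python3 - <<'E'
from look import *
s=wlook("w3",569.2,163.2,57); disc_at("w3",569.2,163.2); print(delta(s,(525,345,150)))
E
```

```text
px [260. 179.] n 947 z 55.7 circ [569.1 163.1] 18.8 ell [569.  163.1] [37.2 37.3]
tcp [569.1 165.5 189.9] t 9.8333 F [0.6 0.8 0.2]
disc [259. 161.] [568.8 163.2] [57.  57.2]
[182.4 -29.7  40. ]
```

View pics/w3.png

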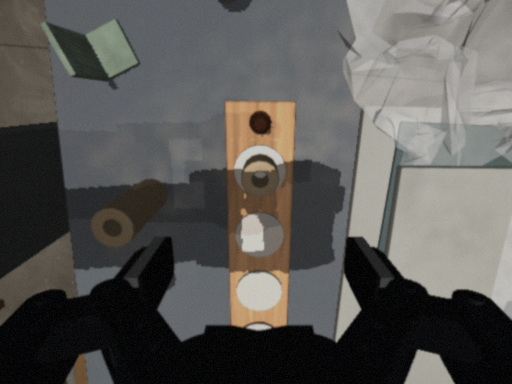

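The 40 mm prop stands at px (260,179), centred within 0.5 mm on the disc beside the peg at (260,122). Next is the 60.

>>> {"name": "carry_out", "arguments": {"plan": [[85,[15,-3,0],[0,0,0]],[85,[30,-5,0],[0,0,0]],[85,[35,-6,0],[0,0,0]],[85,[35,-6,0],[0,0,0]],[85,[30,-5,10],[0,0,0]],[85,[20,-3,5],[0,0,0]],[85,[12,-1,0],[0,0,0]],[85,[5,-1,0],[0,0,0]],[85,[0,0,0],[0,0,0]],[85,[0,0,0],[0,0,0]],[85,[0,0,0],[0,0,0]],[85,[0,0,0],[0,0,0]]]}}

```text
time_s: 10.88
eef_pos: [526.1, 343.6, 176.8]
ee_rot: [0.0, 0.679, 0.734, 0.0]
force: [-0.5, -1.0, 0.4]
grip_width: 0.995
```

```bash
python3 - <<'E'
from look import *
s=wlook("w4",525,345,60); print(delta(s,(525,345,25)))
E
```

```text
px [257. 177.] n 1064 z 58.7 circ [523.2 347.1] 18.9 ell [523.1 347.4] [36.8 37.4]
tcp [526.1 343.6 176.8] t 10.8833 F [-0.5 -1.   0.4]
[  1.5  -1.  151.8]
```

>>> {"name": "carry_out", "arguments": {"plan": [[85,[3.8,-2.5,10],[0,0,0]],[85,[0,0,20],[0,0,0]],[85,[0,0,25],[0,0,0]],[85,[0,0,25],[0,0,0]],[85,[0,0,25],[0,0,0]],[85,[0,0,20],[0,0,0]],[85,[0,0,12],[0,0,0]],[85,[0,0,8],[0,0,0]],[85,[0,0,4],[0,0,0]],[85,[0,0,0],[0,0,0]],[85,[0,0,0],[0,0,0]],[50,[0,0,0],[0,0,0]],[44,[0,0,0],[0,0,0]],[40,[0,0,0],[0,0,0]],[36,[0,0,0],[0,0,0]],[32,[0,0,0],[0,0,0]],[30,[0,0,0],[0,0,0]],[30,[0,0,0],[0,0,0]],[30,[0,0,0],[0,0,0]],[30,[0,0,0],[0,0,0]]]}}

```text
time_s: 12.6
eef_pos: [522.9, 348.4, 28.1]
ee_rot: [0.0, 0.679, 0.734, 0.0]
force: [-1.3, -0.7, 6.0]
grip_width: 0.433
```

>>> {"name": "carry_out", "arguments": {"plan": [[30,[0,0,0],[0,0,0]],[30,[0,0,0],[0,0,0]],[30,[0,0,0],[0,0,0]]]}}

```text
time_s: 12.85
eef_pos: [522.9, 348.4, 28.2]
ee_rot: [0.0, 0.679, 0.734, 0.0]
force: [-0.5, -0.3, 5.4]
grip_width: 0.432
```

>>> {"name": "carry_out", "arguments": {"plan": [[30,[0,0,-4],[0,0,0]],[30,[0,0,-12],[0,0,0]],[30,[0,0,-25],[0,0,0]],[30,[0,0,-30],[0,0,0]],[30,[0,0,-30],[0,0,0]],[30,[0,0,-30],[0,0,0]],[30,[-15,2,-20],[0,0,0]],[30,[-25,3,-5],[0,0,0]],[30,[-30,4,0],[0,0,0]],[30,[-30,4,0],[0,0,0]],[30,[-30,4,0],[0,0,0]],[30,[-30,4,0],[0,0,0]],[30,[-30,4,0],[0,0,0]],[30,[-30,3,0],[0,0,0]],[30,[-22,2,0],[0,0,0]],[30,[-15,1,0],[0,0,0]],[30,[-8,1,0],[0,0,0]],[30,[0,0,0],[0,0,0]],[30,[0,0,0],[0,0,0]],[30,[0,0,0],[0,0,0]]]}}

```text
time_s: 14.52
eef_pos: [575.3, 87.7, 183.7]
ee_rot: [-0.0, 0.678, 0.735, 0.0]
force: [0.3, 0.8, -2.4]
grip_width: 0.43
```

```bash
cat >> look.py <<'E'
def place(name,s,disc,off,z):
    r,p=pose(s); o=r@np.array([off[0],off[1],0]); t=np.array([disc[0],disc[1],0])-o; t[2]=z
    print("tcp target",t.round(1),"delta",delta(s,t))
E
python3 - <<'E'
from look import *
s=wlook("w5",574.7,85,17); disc_at("w5",574.7,85.2); held("w5",60)
E
```

```text
px [258. 168.] n 2727 z 15.6 circ [575.4  85.3] 44.6 ell [575.   85.4] [77.  92.8]
tcp [575.3  87.7 183.7] t 14.5167 F [ 0.3  0.8 -2.4]
disc [259. 170.] [574.7  85.3] [57.  57.6]
held n 7551 top z -31.5 mean [  0.8  -0.8 -30.7] circ [array([-0.9, -0.7]), np.float64(19.2)]
```

View pics/w5.png

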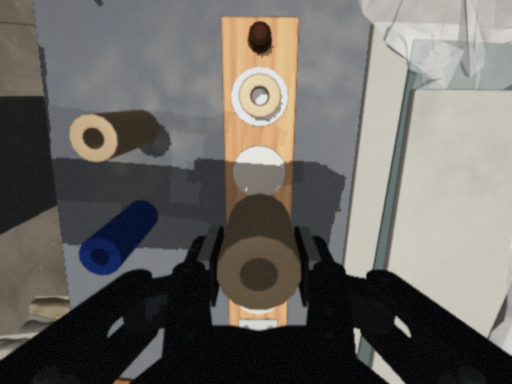

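The prop is held at (259,270) above disc 3 at px (259,170), and the 40 stands centred at (260,96). Lowering now.

>>> {"name": "carry_out", "arguments": {"plan": [[30,[-1.4,0,10],[0,0,0]],[30,[0,0,20],[0,0,0]],[30,[0,0,25],[0,0,0]],[30,[0,0,25],[0,0,0]],[30,[0,0,20],[0,0,0]],[30,[0,0,14],[0,0,0]],[30,[0,0,9],[0,0,0]],[30,[0,0,6],[0,0,0]],[30,[0,0,3],[0,0,0]],[30,[0,0,2],[0,0,0]],[30,[0,0,0],[0,0,0]],[30,[0,0,0],[0,0,0]],[30,[0,0,0],[0,0,0]]]}}

```text
time_s: 15.65
eef_pos: [575.9, 85.2, 50.1]
ee_rot: [0.0, 0.679, 0.734, 0.0]
force: [0.2, -0.0, -0.8]
grip_width: 0.429
```

>>> {"name": "carry_out", "arguments": {"plan": [[30,[1.1,-0.5,1],[0,0,0]],[30,[0,0,1],[0,0,0]],[30,[0,0,1],[0,0,0]],[30,[0,0,1],[0,0,0]],[30,[0,0,0.5],[0,0,0]],[30,[0,0,0.4],[0,0,0]],[30,[0,0,0],[0,0,0]],[30,[0,0,0],[0,0,0]]]}}

```text
time_s: 16.32
eef_pos: [575.1, 86.2, 45.1]
ee_rot: [0.0, 0.679, 0.734, 0.0]
force: [-2.6, 0.6, 6.1]
grip_width: 0.428
```

>>> {"name": "carry_out", "arguments": {"plan": [[40,[0,0,0],[0,0,0]],[44,[0,0,0],[0,0,0]],[50,[0,0,0],[0,0,0]],[60,[0,0,0],[0,0,0]],[72,[0,0,0],[0,0,0]],[85,[0,0,0],[0,0,0]],[85,[0,0,-2],[0,0,0]],[85,[0,0,-10],[0,0,0]],[85,[0,0,-20],[0,0,0]],[85,[0,0,-30],[0,0,0]],[85,[0,0,-30],[0,0,0]],[85,[0,0,-30],[0,0,0]],[85,[0,0,-30],[0,0,0]],[85,[0,0,-10],[0,0,0]],[85,[0,0,0],[0,0,0]],[85,[0,0,0],[0,0,0]],[85,[0,0,0],[0,0,0]]]}}

```text
time_s: 17.73
eef_pos: [574.4, 86.3, 205.0]
ee_rot: [-0.001, 0.679, 0.734, -0.001]
force: [0.0, -0.1, -1.0]
grip_width: 0.994
```

```bash
python3 - <<'E'
from look import *
s=wlook("w6",574.7,85.3,77); disc_at("w6",574.7,85.3); print(delta(s,(498.5,-365.5,200)))
E
```

```text
px [260. 179.] n 965 z 75.7 circ [574.4  85. ] 18.9 ell [574.6  85.2] [36.9 37.3]
tcp [574.4  86.3 205. ] t 17.7333 F [ 0.  -0.1 -1. ]
disc [260. 156.] [574.6  85.6] [56.3 57. ]
[-444.4 -111.2    5.2]
```

>>> {"name": "carry_out", "arguments": {"plan": [[85,[-15,-4,0],[0,0,0]],[85,[-28,-7,0],[0,0,0]],[85,[-34,-8,0],[0,0,0]],[85,[-34,-8,0],[0,0,0]],[85,[-34,-8,0],[0,0,0]],[85,[-34,-8,0],[0,0,0]],[85,[-34,-8,0],[0,0,0]],[85,[-34,-8,0],[0,0,0]],[85,[-34,-8,0],[0,0,0]],[85,[-34,-8,0],[0,0,0]],[85,[-34,-9,0],[0,0,0]],[85,[-34,-9,0],[0,0,0]],[85,[-28,-9,0],[0,0,0]],[85,[-20,-5,0],[0,0,0]],[85,[-10,-2,0],[0,0,0]],[85,[-4,-1,0],[0,0,0]],[85,[0,0,0],[0,0,0]],[85,[0,0,0],[0,0,0]],[85,[0,0,0],[0,0,0]],[85,[0,0,0],[0,0,0]]]}}

```text
time_s: 19.45
eef_pos: [500.9, -365.0, 206.8]
ee_rot: [0.0, 0.678, 0.735, 0.0]
force: [0.4, 1.0, 0.3]
grip_width: 0.999
```

```bash
python3 - <<'E'
from look import *
s=wlook("w7",498.5,-365.5,80); print(delta(s,(498.5,-365.5,40)))
E
```

```text
px [255. 178.] n 990 z 78.7 circ [ 497.1 -366. ] 18.9 ell [ 497.  -365.7] [37.  37.6]
tcp [ 500.9 -365.   206.8] t 19.45 F [0.4 1.  0.3]
[ -0.4  -2.5 166.8]
```

View pics/w7.png

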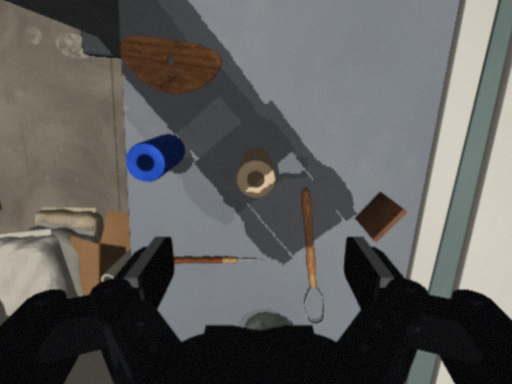

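The 60 is centred to 0.5 mm. The view shows the 80 at px (256,178) with the blue one clear of it at (148,158). The handle at (307,220) lies flat, below finger height. Grasping now.

>>> {"name": "carry_out", "arguments": {"plan": [[85,[-0.5,-4,10],[0,0,0]],[85,[0,0,20],[0,0,0]],[85,[0,0,28],[0,0,0]],[85,[0,0,30],[0,0,0]],[85,[0,0,30],[0,0,0]],[85,[0,0,22],[0,0,0]],[85,[0,0,14],[0,0,0]],[85,[0,0,8],[0,0,0]],[85,[0,0,4],[0,0,0]],[85,[0,0,0],[0,0,0]],[85,[0,0,0],[0,0,0]],[50,[0,0,0],[0,0,0]],[44,[0,0,0],[0,0,0]],[40,[0,0,0],[0,0,0]],[36,[0,0,0],[0,0,0]],[32,[0,0,0],[0,0,0]],[30,[0,0,0],[0,0,0]],[30,[0,0,0],[0,0,0]],[30,[0,0,0],[0,0,0]],[30,[0,0,0],[0,0,0]]]}}

```text
time_s: 21.17
eef_pos: [496.7, -367.1, 41.1]
ee_rot: [0.0, 0.679, 0.734, -0.0]
force: [-0.8, 0.9, 5.1]
grip_width: 0.441
```

>>> {"name": "carry_out", "arguments": {"plan": [[30,[0,0,0],[0,0,0]],[30,[0,0,0],[0,0,0]],[30,[0,0,0],[0,0,0]]]}}

```text
time_s: 21.42
eef_pos: [496.7, -367.1, 41.2]
ee_rot: [0.0, 0.679, 0.734, -0.0]
force: [-0.7, 0.6, 6.1]
grip_width: 0.444
```

>>> {"name": "carry_out", "arguments": {"plan": [[30,[0,0,-4],[0,0,0]],[30,[0,0,-12],[0,0,0]],[30,[0,0,-25],[0,0,0]],[30,[0,0,-30],[0,0,0]],[30,[0,0,-30],[0,0,0]],[30,[0,0,-28],[0,0,0]],[30,[14,4,-20],[0,0,0]],[30,[24,7,-8],[0,0,0]],[30,[32,10,0],[0,0,0]],[30,[36,11,0],[0,0,0]],[30,[36,11,0],[0,0,0]],[30,[36,11,0],[0,0,0]],[30,[36,11,0],[0,0,0]],[30,[36,11,0],[0,0,0]],[30,[36,11,0],[0,0,0]],[30,[30,9,0],[0,0,0]],[30,[24,7,0],[0,0,0]],[30,[16,5,0],[0,0,0]],[30,[10,3,0],[0,0,0]],[30,[0,0,0],[0,0,0]]]}}

```text
time_s: 23.08
eef_pos: [578.4, 8.4, 198.0]
ee_rot: [-0.0, 0.678, 0.735, 0.0]
force: [-0.3, -0.2, -2.0]
grip_width: 0.443
```

>>> {"name": "carry_out", "arguments": {"plan": [[30,[0,0,0],[0,0,0]],[30,[0,0,0],[0,0,0]],[30,[0,0,0],[0,0,0]]]}}

```text
time_s: 23.33
eef_pos: [578.2, 5.6, 197.7]
ee_rot: [0.0, 0.679, 0.734, -0.0]
force: [0.7, -0.1, -2.3]
grip_width: 0.442
```

```bash
python3 - <<'E'
from look import *
s=wlook("w8",580.2,7.6,17); disc_at("w8",580.2,7.6); held("w8",80); place("w8",s,(580.2,7.6),(0,0),58.2)
E
```

```text
px [261. 160.] n 2744 z 15.5 circ [579.8   7.9] 44.8 ell [580.3   7. ] [81.9 93.3]
tcp [578.2   5.6 197.7] t 23.3333 F [ 0.7 -0.1 -2.3]
disc [262. 163.] [580.6   7.4] [57.  57.6]
held n 8621 top z -38.5 mean [  3.2  -0.9 -37.5] circ [array([ 1. , -1.1]), np.float64(19.3)]
tcp target [580.2   7.6  58.2] delta [  1.9   2.1 139.5]
```

View pics/w8.png

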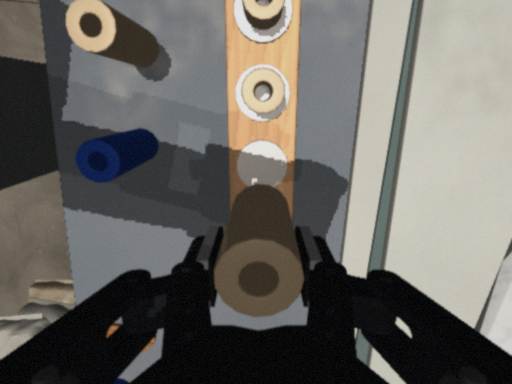

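Held 80 is above disc 2 at px (262,163), with the 60 and 40 standing on their discs at (262,90) and (264,8). Lowering.

>>> {"name": "carry_out", "arguments": {"plan": [[30,[0.8,3.2,10],[0,0,0]],[30,[0,0,20],[0,0,0]],[30,[0,0,25],[0,0,0]],[30,[0,0,25],[0,0,0]],[30,[0,0,20],[0,0,0]],[30,[0,0,15],[0,0,0]],[30,[0,0,9],[0,0,0]],[30,[0,0,6],[0,0,0]],[30,[0,0,3],[0,0,0]],[30,[0,0,2],[0,0,0]],[30,[0,0,0],[0,0,0]],[30,[0,0,0],[0,0,0]],[30,[0,0,0],[0,0,0]]]}}

```text
time_s: 24.47
eef_pos: [581.8, 7.8, 63.3]
ee_rot: [0.001, 0.679, 0.734, 0.0]
force: [-0.6, 0.3, -1.4]
grip_width: 0.443
```

>>> {"name": "carry_out", "arguments": {"plan": [[30,[-1.0,-0.3,1],[0,0,0]],[30,[0,0,1],[0,0,0]],[30,[0,0,1],[0,0,0]],[30,[0,0,1],[0,0,0]],[30,[0,0,0.6],[0,0,0]],[30,[0,0,0.4],[0,0,0]],[30,[0,0,0],[0,0,0]],[30,[0,0,0],[0,0,0]]]}}

```text
time_s: 25.13
eef_pos: [581.3, 6.7, 58.1]
ee_rot: [0.0, 0.679, 0.734, 0.0]
force: [-2.3, -0.3, 5.4]
grip_width: 0.444
```

>>> {"name": "carry_out", "arguments": {"plan": [[40,[0,0,0],[0,0,0]],[44,[0,0,0],[0,0,0]],[50,[0,0,0],[0,0,0]],[60,[0,0,0],[0,0,0]],[72,[0,0,0],[0,0,0]],[85,[0,0,0],[0,0,0]],[85,[0,0,-2],[0,0,0]],[85,[0,0,-10],[0,0,0]],[85,[0,0,-20],[0,0,0]],[85,[0,0,-30],[0,0,0]],[85,[0,0,-30],[0,0,0]],[85,[0,0,-30],[0,0,0]],[85,[0,0,-28],[0,0,0]],[85,[0,0,-10],[0,0,0]],[85,[0,0,0],[0,0,0]],[85,[0,0,0],[0,0,0]],[85,[0,0,0],[0,0,0]]]}}

```text
time_s: 26.55
eef_pos: [580.5, 6.9, 215.8]
ee_rot: [-0.001, 0.679, 0.734, -0.001]
force: [-0.6, 0.7, -0.3]
grip_width: 0.995
```

```bash
python3 - <<'E'
from look import *
s=wlook("w9",580.6,7.5,97); disc_at("w9",580.6,7.5); print(delta(s,(444,119,220)))
E
```

```text
px [261. 179.] n 1056 z 95.7 circ [581.2   8. ] 19.0 ell [581.3   8.2] [37.  37.5]
tcp [580.5   6.9 215.8] t 26.55 F [-0.6  0.7 -0.3]
disc [259. 153.] [580.5   7.8] [56.4 57. ]
[ 122.5 -127.3   -3.7]
```

The 80 is centred within about 1 mm. Moving on to the 100.

>>> {"name": "carry_out", "arguments": {"plan": [[85,[10,-11,-4],[0,0,0]],[85,[20,-21,0],[0,0,0]],[85,[24,-25,0],[0,0,0]],[85,[24,-25,0],[0,0,0]],[85,[20,-20,0],[0,0,0]],[85,[12,-12,0],[0,0,0]],[85,[8,-8,0],[0,0,0]],[85,[4,-5,0],[0,0,0]],[85,[0,0,0],[0,0,0]],[85,[0,0,0],[0,0,0]],[85,[0,0,0],[0,0,0]],[85,[0,0,0],[0,0,0]]]}}

```text
time_s: 27.6
eef_pos: [445.5, 117.9, 221.4]
ee_rot: [-0.0, 0.679, 0.734, -0.0]
force: [-1.1, 0.4, 0.4]
grip_width: 0.993
```

```bash
python3 - <<'E'
from look import *
s=wlook("w10",444,119,100); print(delta(s,(444,119,55)))
E
```

```text
px [258. 176.] n 1040 z 98.7 circ [443.5 120.8] 19.0 ell [443.5 121. ] [36.9 37.3]
tcp [445.5 117.9 221.4] t 27.6 F [-1.1  0.4  0.4]
[  1.3  -1.4 166.4]
```

View pics/w10.png

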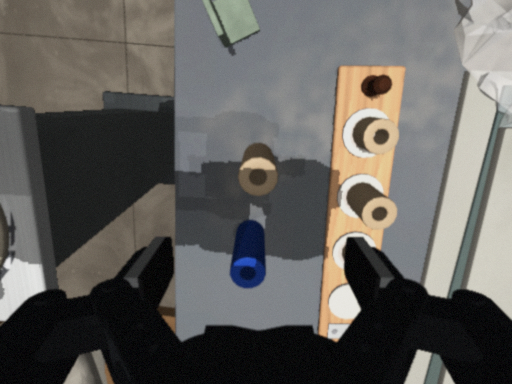

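The 100 is at px (258,172), with the blue look-alike clear of the fingers at (248,255). Grasping.

>>> {"name": "carry_out", "arguments": {"plan": [[85,[3.1,-1.8,10],[0,0,0]],[85,[0,0,20],[0,0,0]],[85,[0,0,28],[0,0,0]],[85,[0,0,30],[0,0,0]],[85,[0,0,30],[0,0,0]],[85,[0,0,22],[0,0,0]],[85,[0,0,14],[0,0,0]],[85,[0,0,8],[0,0,0]],[85,[0,0,4],[0,0,0]],[85,[0,0,0],[0,0,0]],[85,[0,0,0],[0,0,0]],[50,[0,0,0],[0,0,0]],[44,[0,0,0],[0,0,0]],[40,[0,0,0],[0,0,0]],[36,[0,0,0],[0,0,0]],[32,[0,0,0],[0,0,0]],[30,[0,0,0],[0,0,0]],[30,[0,0,0],[0,0,0]],[30,[0,0,0],[0,0,0]],[30,[0,0,0],[0,0,0]]]}}

```text
time_s: 29.32
eef_pos: [443.3, 121.4, 56.1]
ee_rot: [0.0, 0.679, 0.734, 0.0]
force: [0.3, 0.9, 6.4]
grip_width: 0.446
```

>>> {"name": "carry_out", "arguments": {"plan": [[30,[0,0,0],[0,0,0]],[30,[0,0,0],[0,0,0]],[30,[0,0,0],[0,0,0]]]}}

```text
time_s: 29.57
eef_pos: [443.3, 121.4, 56.1]
ee_rot: [0.0, 0.679, 0.734, 0.0]
force: [-1.1, -0.0, 6.0]
grip_width: 0.449
```

>>> {"name": "carry_out", "arguments": {"plan": [[30,[0,0,-4],[0,0,0]],[30,[0,0,-12],[0,0,0]],[30,[0,0,-25],[0,0,0]],[30,[0,0,-30],[0,0,0]],[30,[0,0,-30],[0,0,0]],[30,[0,0,-30],[0,0,0]],[30,[0,0,-25],[0,0,0]],[30,[0,0,-14],[0,0,0]],[30,[-12,8,-5],[0,0,0]],[30,[-22,14,0],[0,0,0]],[30,[-28,18,0],[0,0,0]],[30,[-30,19,0],[0,0,0]],[30,[-30,19,0],[0,0,0]],[30,[-30,19,0],[0,0,0]],[30,[-22,14,0],[0,0,0]],[30,[-16,9,0],[0,0,0]],[30,[-8,5,0],[0,0,0]],[30,[-4,3,0],[0,0,0]],[30,[0,0,0],[0,0,0]],[30,[0,0,0],[0,0,0]]]}}

```text
time_s: 31.23
eef_pos: [586.1, -69.0, 230.6]
ee_rot: [-0.0, 0.678, 0.735, -0.0]
force: [-0.7, 0.3, -1.5]
grip_width: 0.445
```

>>> {"name": "carry_out", "arguments": {"plan": [[30,[0,0,0],[0,0,0]],[30,[0,0,0],[0,0,0]],[30,[0,0,0],[0,0,0]]]}}

```text
time_s: 31.48
eef_pos: [586.3, -69.3, 230.9]
ee_rot: [0.0, 0.678, 0.735, 0.0]
force: [0.3, 0.4, -2.4]
grip_width: 0.44
```

```bash
python3 - <<'E'
from look import *
s=wlook("w11",586.3,-70.4,17); disc_at("w11",586.3,-70.4); held("w11",100); place("w11",s,(586.3,-70.4),(0,0),73.1)
E
```

```text
px [259. 158.] n 2323 z 15.5 circ [586.6 -70. ] 44.7 ell [586.1 -70.8] [79.7 93.7]
tcp [586.3 -69.3 230.9] t 31.4833 F [ 0.3  0.4 -2.4]
disc [259. 161.] [586.2 -70.5] [57.1 57.7]
held n 9547 top z -43.3 mean [  1.5  -0.8 -42.4] circ [array([-0.2, -0.9]), np.float64(19.1)]
tcp target [586.3 -70.4  73.1] delta [-1.100e+00 -1.000e-01  1.578e+02]
```

View pics/w11.png

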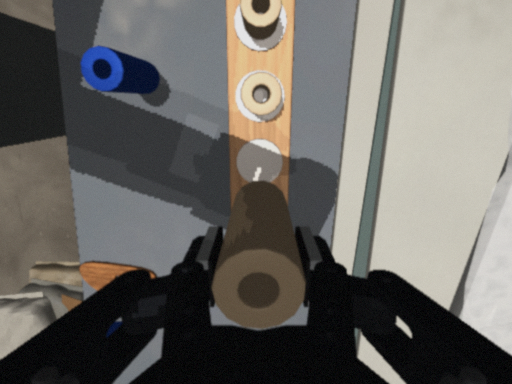

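Disc 1 is at px (259,161), under the held 100, with the 80 at (260,92) ahead of it. Lowering.

>>> {"name": "carry_out", "arguments": {"plan": [[30,[-1.0,0.6,10],[0,0,0]],[30,[0,0,20],[0,0,0]],[30,[0,0,28],[0,0,0]],[30,[0,0,30],[0,0,0]],[30,[0,0,25],[0,0,0]],[30,[0,0,18],[0,0,0]],[30,[0,0,10],[0,0,0]],[30,[0,0,6],[0,0,0]],[30,[0,0,3],[0,0,0]],[30,[0,0,2],[0,0,0]],[30,[0,0,0],[0,0,0]],[30,[0,0,0],[0,0,0]],[30,[0,0,0],[0,0,0]]]}}

```text
time_s: 32.62
eef_pos: [587.5, -71.0, 79.4]
ee_rot: [0.001, 0.679, 0.734, 0.0]
force: [-0.6, -0.4, -2.2]
grip_width: 0.447
```

>>> {"name": "carry_out", "arguments": {"plan": [[30,[0.8,-0.5,1.2],[0,0,0]],[30,[0,0,1.2],[0,0,0]],[30,[0,0,1],[0,0,0]],[30,[0,0,1],[0,0,0]],[30,[0,0,0.8],[0,0,0]],[30,[0,0,0.6],[0,0,0]],[30,[0,0,0],[0,0,0]],[30,[0,0,0],[0,0,0]]]}}

```text
time_s: 33.28
eef_pos: [586.7, -70.1, 73.2]
ee_rot: [0.0, 0.679, 0.734, 0.0]
force: [-1.1, 0.1, 3.2]
grip_width: 0.443
```

>>> {"name": "carry_out", "arguments": {"plan": [[40,[0,0,0],[0,0,0]],[44,[0,0,0],[0,0,0]],[50,[0,0,0],[0,0,0]],[60,[0,0,0],[0,0,0]],[72,[0,0,0],[0,0,0]],[85,[0,0,0],[0,0,0]],[85,[0,0,-2],[0,0,0]],[85,[0,0,-10],[0,0,0]],[85,[0,0,-20],[0,0,0]],[85,[0,0,-30],[0,0,0]],[85,[0,0,-30],[0,0,0]],[85,[0,0,-30],[0,0,0]],[85,[0,0,-28],[0,0,0]],[85,[0,0,-10],[0,0,0]],[85,[0,0,0],[0,0,0]],[85,[0,0,0],[0,0,0]],[85,[0,0,0],[0,0,0]]]}}

```text
time_s: 34.7
eef_pos: [586.0, -69.9, 231.0]
ee_rot: [-0.001, 0.679, 0.734, -0.001]
force: [-0.5, -0.1, -1.1]
grip_width: 0.999
```

```bash
python3 - <<'E'
from look import *
s=wlook("w12",586.2,-70.5,117); disc_at("w12",586.2,-70.5)
for n in ("scene","side"):
    c=ctrl.capture(n); np.savez(f"pics/{n}1.npz",**c); P=cloud(c)
    y0=90 if n=="scene" else 90
    cv2.imwrite(f"pics/{n}1c.png",cv2.resize(c["color"][100:260,160:340],None,fx=3,fy=3,interpolation=cv2.INTER_CUBIC))
    for h,(x,y) in {40:(571,164),60:(577,85.5),80:(582.5,7.8),100:(588,-70)}.items():
        m=(np.hypot(P[...,0]-x,P[...,1]-y)<30)&(abs(P[...,2]-17-h)<6)
        if m.sum()>5: print(n,h,m.sum(),np.median(P[m][:,2]).round(1),P[m][:,:2].mean(0).round(1))
E
```

```text
px [261. 182.] n 1066 z 115.7 circ [586.7 -70.7] 18.9 ell [586.6 -70.5] [37.  37.3]
tcp [586.  -69.9 231. ] t 34.7 F [-0.5 -0.1 -1.1]
disc [259. 152.] [586.2 -69.6] [55.9 56.9]
scene 40 76 56.6 [569.1 161.2]
scene 60 83 76.6 [574.4  83. ]
scene 80 91 96.7 [581.2   6.5]
scene 100 113 116.9 [586.6 -72.9]
side 40 70 55.2 [570.6 159.9]
side 60 83 75.8 [575.5  82.1]
side 80 96 96.0 [582.2   5.5]
side 100 115 116.0 [587.3 -73.2]
```

View pics/scene1c.png

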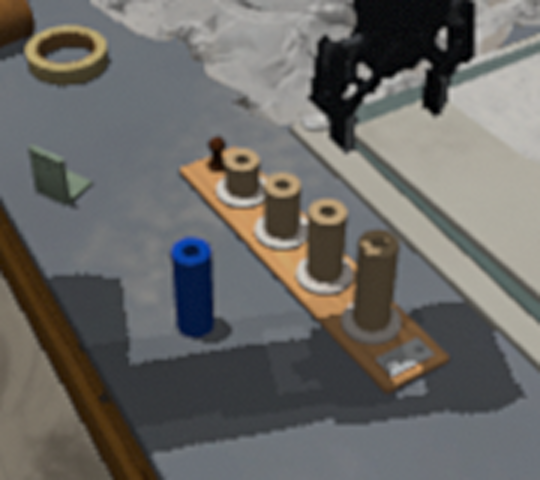

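View pics/side1c.png

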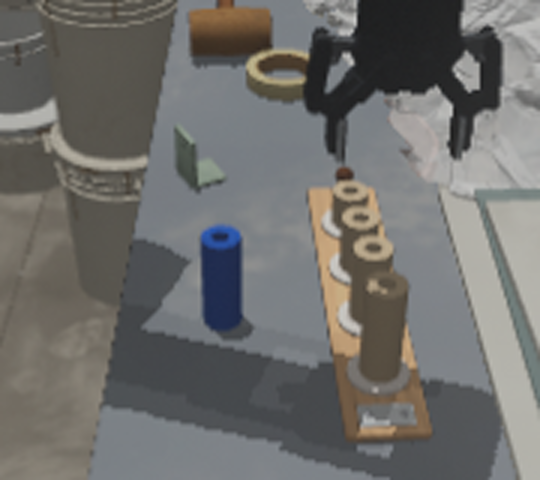

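The crops show all four props standing upright on their discs, rising from the peg (scene crop (217,150)) to the tallest at (375,285). The gripper is clear and the blue tube is untouched. I'm handing in.

```bash
python3 - <<'E'
from rig import ctrl
print(ctrl.finish_job())
E
```

```text
the job is handed in; nothing more can be done
None
```

All four kiln props are standing on the prop board in order of height: 40 mm on the disc next to the peg, then 60, 80 and 100 mm. I handed the job in at about 35 s, well under the 93 s limit.

- **Centring:** wrist-camera checks after each release put every prop within about 1 mm of its disc's middle.
- **Heights:** top heights in the fixed cameras came to about 57, 77, 97 and 117 mm. That matches props standing upright on the 17 mm discs.
- **Handling:** each prop was lowered in steps of about 1 mm, and the readings after touchdown were 3–7 N. Nothing was dropped or knocked, and neither blue look-alike was moved, though my last crops only showed the tall one.
- **Camera disagreement:** the fixed cameras put the discs 1–4 mm further along x than the wrist camera did. I used the wrist camera for placing. In the final fixed-camera check the prop tops averaged 1–4 mm lower in y than the disc centres those cameras gave, with most of the tops visible. The wrist views didn't show that offset.

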